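Load the sprung feed track with two slotted posts

TASK

Load both slotted bronze posts into the feed track, one after the other: use the post itself to push the sprung follower back, ease the post down into the channel keeping hold of it until it stands fully home on the packing strip at the bottom, then let the follower close on it before fetching the next. At the end both posts must stand upright in a row, closed up tight between the front stop and the follower. Work gently: do not ram the posts, the track or the follower's end stop, and leave the other things on the table where they are.

Things in the scene. Friction and masses are not known exactly. Their poses are not given: they have to be found in the camera images.
- track: Feed track fixed on the table: teak base 200 x 70 x 20 mm with a steel channel, whose flared lips (45 mm apart at the top, 48 over all) reach 43 mm above the table. Origin at table height below the inner face of the front stop, mid-width. x runs along the channel from front stop to spring end, z up. Front stop: block from x = -20 to 0 mm, top 44 mm above the table. Spring block: x = 130 to 146 mm, top 65 mm.
- channel_bed (a point): Point on the teak base at the front stop's inner face, mid-width, 20 mm above the track's origin. On the base, filling the channel, lies a fixed palm-wood packing strip: the floor on which posts stand, its top 2 to 12 mm above this point, differing from run to run and not reported: feel for it. A post let go too early can hang above it. Steel walls 31 mm apart.
- follower (a joint): Sprung follower: steel plate in the channel, 10 mm thick along the track, 22 mm wide, top 117 mm above the table. Value (m): push back; at value q its front face stands at track x = 10 mm + q. Hard end stop at 0.044. Spring force towards the front stop: about 5 N at 0, 10 N at the end; moving it adds 0.8 N per 10 mm/s. Reads 0.014 closed on one post, 0.038 closed on two.
- follower_face (a point): Middle of the top edge of the follower's front face, 117 mm above the table; its axes are parallel to the track's.
- board: Palm-wood board 320 x 210 x 20 mm, fixed, carrying the key, mallet and scraper; not part of the job. Origin at the centre of its underside.
- broad_block: a bystander, to be left alone; origin at the centre of its underside. Plain bronze block 40 x 45 x 34 mm without a slot.
- round_spacer: a bystander, to be left alone; origin at the centre of its underside. Round stepped bronze spacer, 34 mm across, 40 mm high.
- whetstone: a bystander, to be left alone; origin at the centre of its underside. Round brown whetstone, 72 mm across, 24 mm high.
- gender_key: a bystander, to be left alone; origin at the centre of its underside. Bronze key 250 x 48 x 13 mm lying on the board.
- mallet: a bystander, to be left alone; origin at the centre of its underside. Brass-capped mallet, 226 mm long along x, head at +x.
- scraper: a bystander, to be left alone; origin at the centre of its underside. Steel scraper with a wooden handle, 230 mm long along x.
- post_a_center (a point): One of two equal slotted bronze posts, 24 mm along its x, 28 mm along its y, 60 mm tall, about 0.28 kg, standing upright on the table. Point at its centre, 30 mm up; z up. A slot 8 mm wide, 14 mm deep runs along x over its top. It goes in with its x along the track, either way round (3 mm of play across); either post first. Grasp it on the sides 28 mm apart, near the top, to keep the fingers above the channel lips.
- post_b_center (a point): One of two equal slotted bronze posts, 24 mm along its x, 28 mm along its y, 60 mm tall, about 0.28 kg, standing upright on the table. Point at its centre, 30 mm up; z up. A slot 8 mm wide, 14 mm deep runs along x over its top. It goes in with its x along the track, either way round (3 mm of play across); either post first. Grasp it on the sides 28 mm apart, near the top, to keep the fingers above the channel lips.

How it is judged (in metres and radians):
On the way:
1. the first post stands on the channel floor against the front stop, with the follower closed on it (((x of post_a_center in the frame of track between 0.0095 and 0.0145 m and y of post_a_center in the frame of track between -0.004 and 0.004 m and z of post_a_center in the frame of packing between 0.0445 and 0.0476 m and angle between post_a_center's own z axis and vertical below 0.07 rad and angle between the x axis of post_a_center and the x axis of track, either way round below 0.12 rad and value of joint follower between 0.0115 and 0.0165 m) or (x of post_b_center in the frame of track between 0.0095 and 0.0145 m and y of post_b_center in the frame of track between -0.004 and 0.004 m and z of post_b_center in the frame of packing between 0.0445 and 0.0476 m and angle between post_b_center's own z axis and vertical below 0.07 rad and angle between the x axis of post_b_center and the x axis of track, either way round below 0.12 rad and value of joint follower between 0.0115 and 0.0165 m))), for 0.2 s.
At the end, for the whole second after the job is handed in: Both posts rest on the packing strip (within 1.5 mm), upright within 0.07 rad, x along the track within 0.12 rad, within 4 mm of its middle, one with its centre 12 and one 36 mm behind the front stop (each within 2.5 mm); the follower is closed on them (0.0355 to 0.0405) and at rest (((x of post_a_center in the frame of track between 0.0095 and 0.0145 m and y of post_a_center in the frame of track between -0.004 and 0.004 m and z of post_a_center in the frame of packing between 0.0445 and 0.0476 m and angle between each of post_a_center, post_b_center's own z axis and vertical below 0.07 rad and angle between the x axis of each of post_a_center, post_b_center and the x axis of track, either way round below 0.12 rad and x of post_b_center in the frame of track between 0.0335 and 0.0385 m and y of post_b_center in the frame of track between -0.004 and 0.004 m and z of post_b_center in the frame of packing between 0.0445 and 0.0476 m) or (x of post_b_center in the frame of track between 0.0095 and 0.0145 m and y of post_b_center in the frame of track between -0.004 and 0.004 m and z of post_b_center in the frame of packing between 0.0445 and 0.0476 m and angle between each of post_b_center, post_a_center's own z axis and vertical below 0.07 rad and angle between the x axis of each of post_b_center, post_a_center and the x axis of track, either way round below 0.12 rad and x of post_a_center in the frame of track between 0.0335 and 0.0385 m and y of post_a_center in the frame of track between -0.004 and 0.004 m and z of post_a_center in the frame of packing between 0.0445 and 0.0476 m)) and value of joint follower between 0.0355 and 0.0405 m and velocity of joint follower between -0.01 and 0.01 m/s); the robot touches nothing.
It fails at once if another thing shoved (moved more than 30 mm) (distance of any of broad_block, round_spacer, whetstone, gender_key, mallet, scraper from where it was at the start of the episode above 0.03 m).
It fails at once if a post rammed against the track, its floor, the follower or the other post (more than 25 N) (contact force between any of track_c0, track_c1, track_c2, track_c3, track_c4, track_c5, packing, follower and post_a above 25 N or contact force between any of track_c0, track_c1, track_c2, track_c3, track_c4, track_c5, packing, follower, post_a and post_b above 25 N).
It fails at once if the robot pushes the track or follower with more than 25 N (contact force between track and the fingers above 25 N or contact force between track and the arm above 25 N).
It fails at once if a post let go in the channel while it is more than 2 mm short of standing on the packing strip ((contact force between the fingers and post_a below 0.05 N and z of post_a_center in the frame of packing between 0.048 and 0.12 m and x of post_a_center in the frame of track between -0.02 and 0.07 m and y of post_a_center in the frame of track between -0.015 and 0.015 m) or (contact force between the fingers and post_b below 0.05 N and z of post_b_center in the frame of packing between 0.048 and 0.12 m and x of post_b_center in the frame of track between -0.02 and 0.07 m and y of post_b_center in the frame of track between -0.015 and 0.015 m)).
It also fails if it takes over 72 s, if anything falls off the work surface, if the arm or the gripper's body presses on something with over 40 N, if the wrist force passes 120 N, or if a joint passes its speed limit or range.

ROBOT

A 7-joint arm with a two-finger parallel gripper is mounted at the origin on the work surface. World frame = base frame: x ahead of the robot, y to its left, z up, the work surface at z = 0. Lengths are in mm, angles in rad, forces in N, time in s.
With the tool pointing down it reaches from about 350 to 900 mm from the base axis. Payload 8.1 kg.
Tool frame: the origin (TCP) lies on the centre line of the jaws, within the pads' length; the fingertips stand 25 mm ahead of it and the grasp point (between the pads) lies 6 mm ahead of it; z points along the fingers, y is the line along which they close (so a half turn about z gives the same grasp; the last joint's range is limited). The gripper opens to 92 mm and grips with 3 to 60 N. Pads are 19 mm wide; open, the fingers measure 130 mm over their backs; the gripper's body (75 mm by 190 mm) begins 47 mm behind the grasp point.
Start: joints at [1.16, 0.434, 0.025, 1.573, -0.012, 1.134, -0.075], TCP at [189.328, -595.647, 251.742] pointing down, gripper open.
Joint ranges: [-2.62, 2.62], [-0.44, 2.09], [-1.27, 1.32], [0.08, 2.57], [-1.32, 4.46], [0.12, 2], [-2.74, 2.74]. Speed limits (rad/s): [2.22, 2.22, 3.01, 3.01, 3.14, 3.14, 3.14].

INTERFACE

Orientations are given as a unit quaternion [x, y, z, w].
In Python, from station import bot gives the robot as it stands.
- The arm moves only by the tool move_arm, never from a script. Its argument "commands" is a list of rows, each a list of 7 numbers: the shift along the tool's x, y, z in m, then the turn, a rotation vector about the tool's x, y, z in rad, then the opening, from -1 (shut) to 1 (fully open). In form: [[dx, dy, dz, ax, ay, az, fingers], ...]. A call has 1 to 20 rows; each row shifts and turns the commanded pose from where the row before left it, along the tool's axes as they then stand; what a row does not reach is not made up. A row lasts 1/10 s, in which the tool goes at most 50 mm and 8.59 degrees, less where a joint would pass 70% of its speed; a pose out of reach is approached as far as the arm can. A call is refused whole if a number of a shift passes 0.05 or a number of a turn 0.15, either way. A call with a gripper value outside its range is refused whole. The fingers move at their own pace and stop on an object; "grip_force" is the grip in N (left out, the last holds). Time passes only in rows, so rows that do not move let the fingers close. It gives the time, the measured TCP pose, the force and the opening at its end, in the units of the state.
- bot.read_state(): the state, without advancing time (a new reading comes with each control period).
- bot.read_camera(name): name is "side" or "top" or "wrist"; returns a dict with "frame" (384x512x3 uint8, red, green, blue), "range_z" (384x512 float32, mm along the optical axis (not along the pixel's ray), 0 where there is no reading), "intrinsics" (3x3 intrinsics, pixels), "R" (3x3) and "t" (3): a world point X has camera coordinates R X + t. Camera axes: x right, y down, z forward; pixel columns grow to the right and rows downward; lengths in mm; the calibration is good to about 2 mm. A picture is of the moment at which its call begins.
- bot.close_job(): hands the job in, once; it reports no verdict.
The state is a dict: "time": time; "joints": joint angles; "joint_velocities": joint speeds; "tau": joint torques, N m; "eef_pos": TCP position; "tool_rot": TCP orientation; "ft_force": force on the tool from outside, world axes, zero at the start; "torque": the same for the moment, N m; "opening": finger opening in mm.
Only numpy, scipy, OpenCV 4.12 (cv2) and the standard library are available. Lean on these libraries where they do the work, as an engineer would, in place of code of your own. Each camera call takes 0.05 s, during which the arm holds its last target. There are 200 camera calls.

## Working session

There is one attempt and no reset: what is moved stays moved. The work goes in short steps, Python scripts to look and compute and a tool call to move; the robot and the scene stay as the last step left them, time stands still between calls to the robot, and variables do not carry over. Pictures are saved under pics/ and viewed, on a budget of 10 in all, crops included, one or two more only if the job needs it, and the job is handed in when it is done.

Besides the shell and the picture viewer there is one more tool, called in YAML: its name, and indented under it one key for each argument. move_arm: Moves the arm, as the interface text tells. Its arguments: {"type":"object","properties":{"commands":{"type":"array"},"grip_force":{"type":"number"}},"required":["commands"]}

```bash
mkdir -p pics; ls
cat > h.py <<'E'
import numpy as np, cv2
from station import bot
def snap(n):
    c=bot.read_camera(n); np.savez('%s.npz'%n,**c); return c
def load(n): return dict(np.load('%s.npz'%n))
def cloud(c):
    z=c['range_z']; v,u=np.mgrid[:z.shape[0],:z.shape[1]]
    P=np.stack([u,v,np.ones_like(u)],-1)@np.linalg.inv(c['intrinsics']).T*z[...,None]
    P=(P-c['t'])@c['R']; P[z==0]=np.nan; return P
def png(name,im,s=1):
    cv2.imwrite('pics/'+name,cv2.resize(np.ascontiguousarray(im[...,::-1]),None,fx=s,fy=s,interpolation=cv2.INTER_CUBIC))
E
python3 - <<'E'
from h import *
a=snap('top');b=snap('side')
png('top.png',a['frame'],1.5);png('side.png',b['frame'],1.5)
s=bot.read_state();print({k:np.round(v,3) for k,v in s.items()})
for c in(a,b):print(c['intrinsics'],-c['R'].T@c['t'],c['R'])
E
```

```text
pics
{'time': np.float64(0.1), 'joints': array([ 1.16 ,  0.435,  0.025,  1.574, -0.012,  1.134, -0.075]), 'joint_velocities': array([-0.001, -0.   , -0.   , -0.003, -0.   , -0.   , -0.   ]), 'tau': array([ 3.0000e-03, -6.6913e+01,  9.8800e-01, -3.1515e+01, -6.1000e-02,
        3.7000e-02,  0.0000e+00]), 'eef_pos': array([ 189.186, -595.231,  251.032]), 'tool_rot': array([ 0.988,  0.153, -0.   , -0.001]), 'ft_force': array([-0.218,  0.922,  0.321]), 'torque': array([-0.003, -0.028,  0.036]), 'opening': np.float64(91.404)}
[[369.15184983   0.         253.66182351]
 [  0.         369.15184983 194.35912035]
 [  0.           0.           1.        ]] [382.6132927   99.256444   989.65719441] [[ 0.02528433 -0.99967659 -0.00272422]
 [-0.97584904 -0.02409002 -0.21711362]
 [ 0.21697778  0.008148   -0.97614254]]
[[419.59198354   0.         269.06017702]
 [  0.         419.59198354 191.3714353 ]
 [  0.           0.           1.        ]] [ 238.15942736 -574.70466448  812.93565394] [[ 0.8816315  -0.47179486  0.01164094]
 [-0.31924292 -0.61436486 -0.72155372]
 [ 0.34757713  0.6324282  -0.69226058]]
```

View pics/top.png

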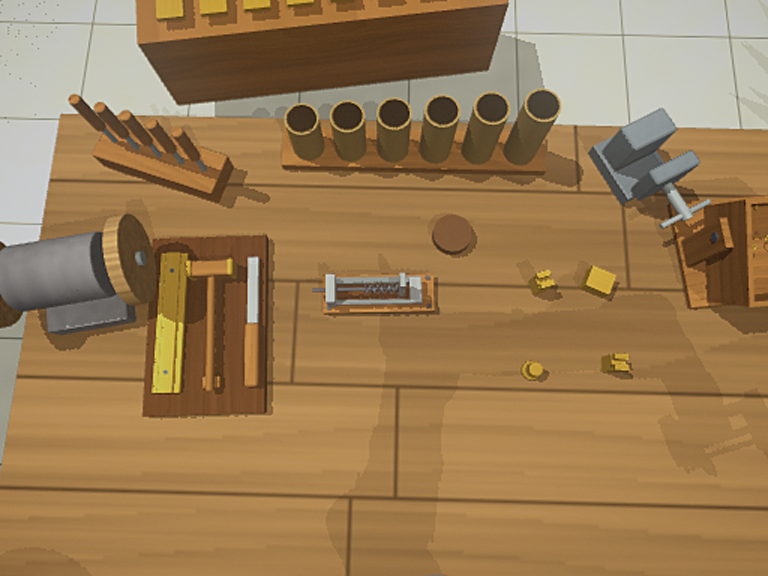

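View pics/side.png

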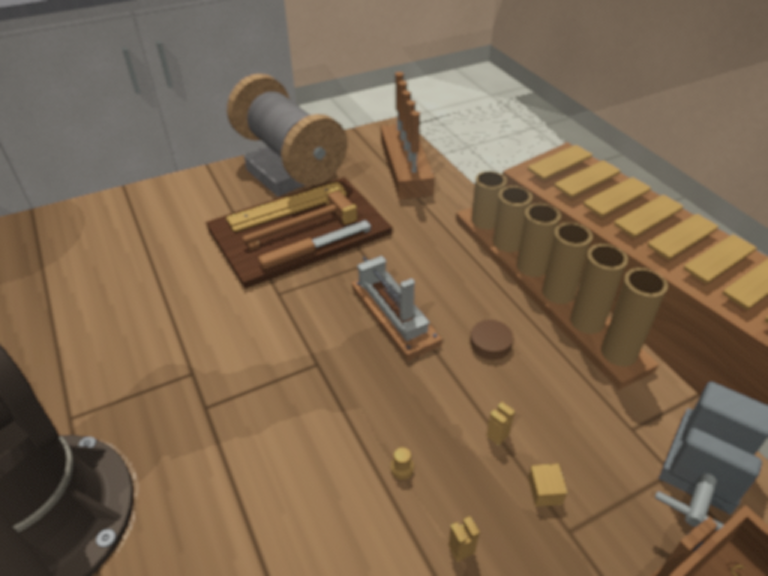

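Run:
```python
from h import *
for n,boxes in (('top',dict(A=(525,262,560,295),B=(600,345,640,380),blk=(580,260,620,300),sp=(515,352,552,385),tr=(305,265,445,320),lip=(325,270,425,305))),('side',dict(A=(480,395,525,445),B=(440,510,490,565)))):
    c=load(n);P=cloud(c)
    for k,b in boxes.items():
        x0,y0,x1,y1=[int(v/1.5) for v in b]
        Q=P[y0:y1,x0:x1].reshape(-1,3);Q=Q[~np.isnan(Q[:,0])]
        print(n,k,'z pct',np.round(np.percentile(Q[:,2],[5,50,90,97,100]),1))
        for lo,hi in ((52,70),(38,48),(15,25),(28,50),(105,125)):
            S=Q[(Q[:,2]>lo)&(Q[:,2]<hi)]
            if len(S)>8:
                r=cv2.minAreaRect(S[:,:2].astype(np.float32));print('  ',lo,hi,len(S),np.round(S.mean(0),1),[np.round(v,1) for v in r])
a=load('top')['frame'];b=load('side')['frame']
A=cv2.resize(a[165:260,335:435],(400,380),interpolation=cv2.INTER_CUBIC)
T=cv2.resize(a[175:215,200:300],(800,320),interpolation=cv2.INTER_CUBIC)
w=np.zeros((600,800,3),np.uint8);w[:270,:]=cv2.resize(T,(800,270));w[270:600,:400]=cv2.resize(A,(400,330))
w[270:600,400:]=cv2.resize(b[255:380,255:385],(400,330),interpolation=cv2.INTER_CUBIC)
png('crop.png',w)
```

```text
top A z pct [-3.1  1.2 58.3 60.5 63.2]
   52 70 82 [ 619.3 -175.8   58.7] [array([ 619.8, -175.9]), array([27.8, 25. ]), np.float64(19.2)]
   38 48 35 [ 617.8 -172.4   43.8] [array([ 614.9, -174.1]), array([27.6, 22.3]), np.float64(86.0)]
   15 25 18 [ 614.8 -168.5   20.2] [array([ 611.9, -170.9]), array([34.6, 16.3]), np.float64(58.0)]
   28 50 58 [ 616.6 -171.9   41.9] [array([ 619.4, -176.3]), array([27.4, 25.2]), np.float64(17.5)]
top B z pct [-3.2  1.  58.1 60.6 63.6]
   52 70 84 [ 479.8 -296.3   59. ] [array([ 480.5, -297.2]), array([23.4, 27.6]), np.float64(89.3)]
   38 48 48 [ 478.6 -295.7   43.7] [array([ 479.1, -296.9]), array([24.3, 26.1]), np.float64(80.2)]
   15 25 17 [ 477.2 -286.3   20.2] [array([ 480.3, -286. ]), array([ 2.4, 26.3]), np.float64(88.3)]
   28 50 72 [ 478.6 -293.    41. ] [array([ 479.9, -297.5]), array([24.7, 27.7]), np.float64(87.8)]
top blk z pct [-2.7  2.2 34.4 35.8 38.1]
   15 25 32 [ 617.7 -269.5   19.4] [array([ 620.3, -269.1]), array([57., 27.]), np.float64(27.3)]
   28 50 253 [ 626.3 -281.6   33.3] [array([ 627. , -282.3]), array([44.3, 40.6]), 
[... 1598 characters left out ...]
([ 620.7, -181.3]), array([30.4, 22.5]), np.float64(14.9)]
   15 25 33 [ 613.7 -187.8   19.9] [array([ 617.7, -188.2]), array([18.4, 35.6]), np.float64(68.7)]
   28 50 102 [ 615.1 -185.8   40.2] [array([ 620.7, -181.5]), array([30.5, 22.9]), np.float64(14.8)]
side B z pct [-2.4  0.4 58.1 60.2 63.3]
   52 70 172 [ 479.7 -302.7   58.6] [array([ 480.4, -301.6]), array([25.4, 29.4]), np.float64(86.5)]
   38 48 79 [ 478.2 -306.1   44.2] [array([ 477.2, -304.6]), array([24.4, 26.9]), np.float64(15.1)]
   15 25 40 [ 474.5 -309.4   19.5] [array([ 474.8, -309.3]), array([16.5, 33.1]), np.float64(50.0)]
   28 50 128 [ 477.  -306.6   40.9] [array([ 479.5, -302. ]), array([28. , 25.8]), np.float64(1.2)]
```

View pics/crop.png

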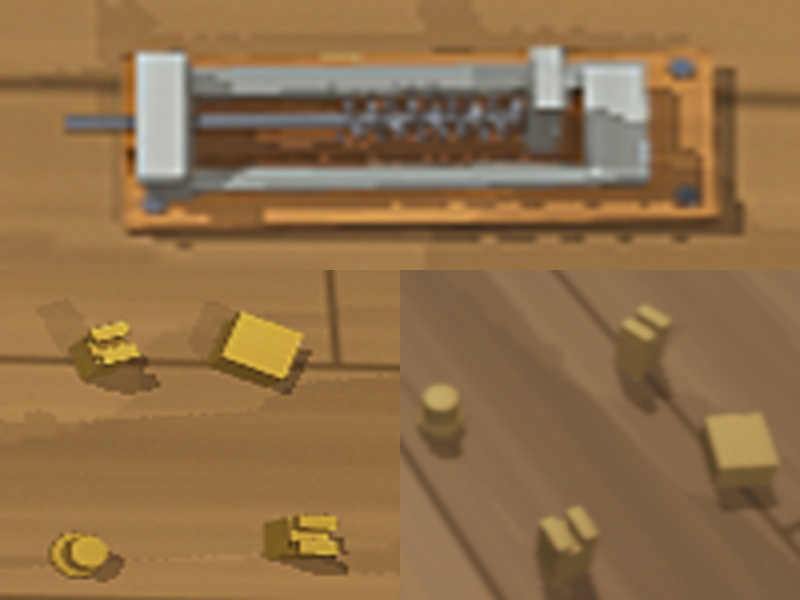

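move_arm:
  commands:
    - [0.03,-0.0148,0.0028,0,0,0,1]
    - [0.03,-0.0148,0.0028,0,0,0,1]
    - [0.03,-0.0148,0.0028,0,0,0,1]
    - [0.03,-0.0148,0.0028,0,0,0,1]
    - [0.03,-0.0148,0.0028,0,0,0,1]
    - [0.03,-0.0148,0.0028,0,0,0,1]
    - [0.03,-0.0148,0.0028,0,0,0,1]
    - [0.03,-0.0148,0.0028,0,0,0,1]
    - [0.03,-0.0148,0.0028,0,0,0,1]
    - [0.03,-0.0148,0.0028,0,0,0,1]
    - [0.03,-0.0148,0.0028,0,0,0,1]
    - [0.03,-0.0148,0.0028,0,0,0,1]
    - [0.03,-0.0148,0.0028,0,0,0,1]
    - [0.03,-0.0148,0.0028,0,0,0,1]
    - [0.03,-0.0148,0.0028,0,0,0,1]
    - [0.03,-0.0148,0.0028,0,0,0,1]
    - [0.03,-0.0148,0.0028,0,0,0,1]
    - [0.03,-0.0148,0.0028,0,0,0,1]

```text
time: 1.9
eef_pos: [623.9, -177.2, 200.8]
tool_rot: [0.988, 0.153, -0.0, -0.0]
ft_force: [-0.3, -0.4, -0.8]
opening: 91.9
```

move_arm:
  commands:
    - [0,0,0,0,0,-0.145,1]
    - [0,0,0,0,0,-0.145,1]
    - [0,0,0,0,0,-0.145,1]
    - [0,0,0,0,0,-0.145,1]
    - [0,0,0,0,0,-0.145,1]
    - [0,0,0,0,0,-0.145,1]
    - [0,0,0,0,0,-0.145,1]
    - [0,0,0,0,0,-0.145,1]
    - [0,0,0,0,0,-0.145,1]
    - [0,0,0,0,0,-0.145,1]
    - [0,0,0,0,0,-0.128,1]
    - [0,0,0,0,0,0,1]
    - [0,0,0,0,0,0,1]

```text
time: 3.2
eef_pos: [623.0, -178.3, 200.9]
tool_rot: [0.589, 0.808, -0.0, -0.0]
ft_force: [0.4, 0.2, 0.5]
opening: 92.0
```

```bash
cat >> h.py <<'E'
from scipy.spatial.transform import Rotation as Ro
def pose():
    s=bot.read_state(); R=Ro.from_quat(s['tool_rot']).as_matrix()
    print('t',round(float(s['time']),2),'pos',np.round(s['eef_pos'],1),'yaw',round(np.degrees(np.arctan2(R[1,0],R[0,0])),2),'zax',np.round(R[:,2],4),'F',np.round(s['ft_force'],1),'M',np.round(s['torque'],2),'op',round(float(s['opening']),1),'j',np.round(s['joints'],2))
    return s['eef_pos'],R
def to(target):
    p,R=pose(); print('tool shift mm',np.round(R.T@(np.array(target,float)-p),1))
E
python3 - <<'E'
from h import *
pose();c=snap('wrist');print(-c['R'].T@c['t'],c['R'][2]);png('w1.png',c['frame'],1.5)
P=cloud(c);m=(P[...,2]>52)&(P[...,2]<70)
n,l,st,ce=cv2.connectedComponentsWithStats(m.astype(np.uint8))
for i in range(1,n):
    if st[i,4]>60:
        S=P[l==i];r=cv2.minAreaRect(S[:,:2].astype(np.float32));print(ce[i],st[i,4],S.mean(0),r)
E
```

```text
t 3.2 pos [ 623.  -178.3  200.9] yaw 107.82 zax [-7.e-04  3.e-04 -1.e+00] F [0.4 0.2 0.5] M [-0.   -0.12  0.01] op 92.0 j [ 0.52  0.57 -0.51  1.54  0.3   1.11  0.26]
[599.32807714 -98.3534119  333.98816514] [ 0.09339219 -0.29356483 -0.95136617]
[237.57817109 180.05899705] 339 [ 613.89432197 -180.99451014   59.59031788] ((614.0806274414062, -182.0098419189453), (9.69400691986084, 23.974599838256836), 17.50897979736328)
[258.00634921 180.1047619 ] 315 [ 630.72891569 -175.59579794   59.70191583] ((631.0673217773438, -176.46804809570312), (8.79147720336914, 24.109031677246094), 17.936628341674805)
[500.18300654 229.4379085 ] 612 [ 854.00276379 -152.65648409   60.42133885] ((855.7033081054688, -153.530029296875), (10.851016998291016, 43.762882232666016), 8.439037322998047)
[ 59.69620253 244.01898734] 158 [ 474.89411806 -291.36871061   57.88226785] ((474.5101623535156, -292.90478515625), (10.196950912475586, 10.44483757019043), 86.75126647949219)
[ 79.41428571 246.88571429] 70 [ 492.19529606 -289.82058003   56.30804085] ((492.5094909667969, -290.3677062988281), (3.369882106781006, 9.906736373901367), 78.40697479248047)
```

View pics/w1.png

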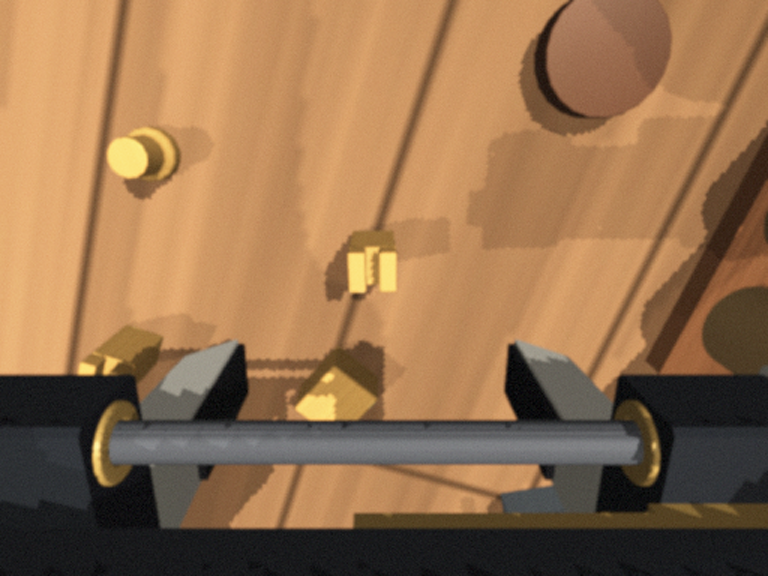

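move_arm:
  commands:
    - [0,-0.002,0.02,0,0,0,0.2]
    - [0,0,0.024,0,0,0,0.0]
    - [0,0,0.024,0,0,0,0.0]
    - [0,0,0.024,0,0,0,0.0]
    - [0,0,0.024,0,0,0,0.0]
    - [0,0,0.016,0,0,0,0.0]
    - [0,0,0.01,0,0,0,0.0]
    - [0,0,0,0,0,0,0.0]
    - [0,0,0,0,0,0,-1]
    - [0,0,0,0,0,0,-1]
    - [0,0,0,0,0,0,-1]
    - [0,0,0,0,0,0,-1]
    - [0,0,0,0,0,0,-1]
    - [0,0,0,0,0,0,-1]
  grip_force: 40

```text
time: 4.65
eef_pos: [621.9, -179.1, 60.3]
tool_rot: [0.588, 0.809, 0.0, 0.001]
ft_force: [-2.2, -0.1, 6.1]
opening: 27.6
```

```bash
python3 -c "
from h import *
pose()"
```

```text
t 4.65 pos [ 621.9 -179.1   60.3] yaw 108.03 zax [ 1.4e-03 -6.0e-04 -1.0e+00] F [-2.2 -0.1  6.1] M [-0.06  0.08 -0.  ] op 27.6 j [ 0.49  0.71 -0.45  1.67  0.39  0.85  0.19]
```

move_arm:
  commands:
    - [0,0,-0.01,0,0,0,-1]
    - [0,0,-0.02,0,0,0,-1]
    - [0,0,-0.02,0,0,0,-1]
    - [0,0,-0.02,0,0,0,-1]
    - [0,0,-0.02,0,0,0.09,-1]
    - [0,0,-0.02,0,0,0.09,-1]
    - [0,0,-0.02,0,0,0.09,-1]
    - [0.015,-0.001,0,0,0,0,-1]
    - [0.025,-0.002,0,0,0,0,-1]
    - [0.025,-0.002,0,0,0,0,-1]
    - [0.025,-0.002,0,0,0,0,-1]
    - [0.025,-0.002,0,0,0,0,-1]
    - [0.025,-0.002,0,0,0,0,-1]
    - [0.025,-0.002,0,0,0,0,-1]
    - [0.02,-0.001,0,0,0,0,-1]
    - [0.012,0,0,0,0,0,-1]
    - [0,0,0,0,0,0,-1]
    - [0,0,0,0,0,0,-1]

```text
time: 6.45
eef_pos: [598.3, 16.7, 188.8]
tool_rot: [0.691, 0.723, -0.001, 0.0]
ft_force: [0.2, -0.0, -2.0]
opening: 27.7
```

Run:
```python
from h import *
pose();c=snap('wrist');png('w2.png',c['frame'],1.5)
P=cloud(c)
for lo,hi in ((15,24),(38,48),(60,69),(112,122)):
    m=((P[...,2]>lo)&(P[...,2]<hi)).astype(np.uint8)
    n,l,st,ce=cv2.connectedComponentsWithStats(m)
    for i in range(1,n):
        if st[i,4]>150:
            S=P[l==i];r=cv2.minAreaRect(S[:,:2].astype(np.float32));print(lo,np.round(ce[i]*1.5),st[i,4],np.round(S.mean(0),1),[np.round(v,1) for v in r],np.round(np.percentile(S,[1,99],axis=0),1).tolist())
```

```text
t 6.45 pos [598.3  16.7 188.8] yaw 92.62 zax [-7.e-04 -8.e-04 -1.e+00] F [ 0.2 -0.  -2. ] M [-0.05 -0.08 -0.01] op 27.7 j [ 0.21  0.5  -0.47  1.69  0.26  1.02 -0.3 ]
15 [380. 159.] 4728 [600.   75.3  20. ] [array([600.2,  85.4]), array([ 70.2, 152.8]), np.float64(2.4)] [[563.9, 9.9, 17.8], [636.3, 160.1, 23.1]]
15 [364.  81.] 1398 [588.5 119.5  22.1] [array([589.9, 107.8]), array([ 12.6, 106.3]), np.float64(2.5)] [[582.0, 63.4, 19.1], [596.0, 160.2, 23.7]]
15 [401.  77.] 1278 [609.1 122.6  22.1] [array([608.6, 114.3]), array([11.9, 95.1]), np.float64(2.5)] [[601.6, 72.5, 18.9], [615.8, 161.2, 23.8]]
15 [745. 339.] 2219 [848.1 -28.5  19.5] [array([853.3, -18.7]), array([ 26.5, 145.6]), np.float64(0.6)] [[840.8, -87.8, 15.2], [864.2, 44.9, 23.1]]
15 [545. 319.] 2030 [711.8 -18.6  23. ] [array([713.5, -22.5]), array([70.9, 70.9]), np.float64(56.3)] [[679.0, -55.6, 15.8], [747.6, 12.2, 24.0]]
15 [700. 496.] 849 [ 849.6 -155.8   19.9] [array([ 853.3, -157.1]), array([28. , 61.6]), np.float64(4.0)] [[841.0, -184.4, 15.3], [865.9, -127.1, 23.7]]
38 [382. 144.] 3355 [600.2  86.   41.8] [array([599.8,  96.1]), array([ 48.3, 123.4]), np.float64(2.5)] [[574.2, 35.4, 38.1], [624.9, 156.3, 45.4]]
112 [383. 197.] 588 [600.8  70.1 116.9] [array([600.8,  69.9]), array([21.9,  9.6]), np.float64(2.4)] [[590.0, 65.0, 112.3], [611.6, 74.7, 118.4]]
```

View pics/w2.png

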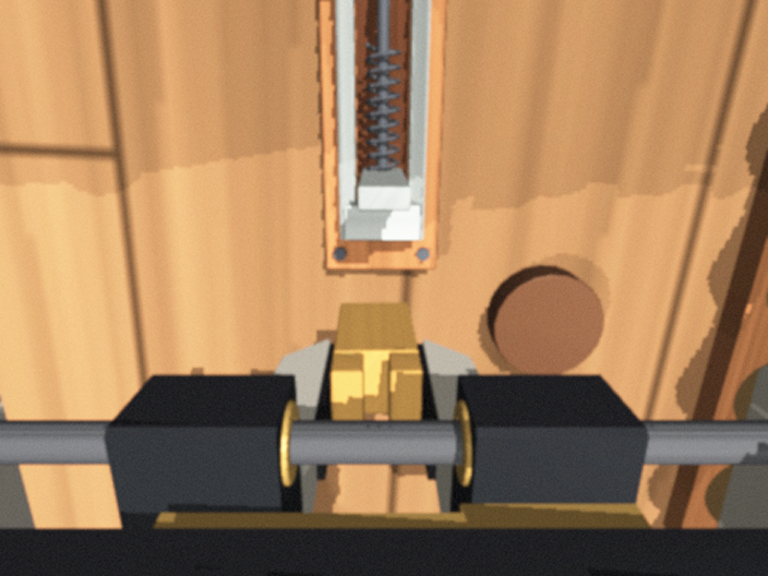

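Run:
```python
from h import *
p,R=pose();c=load('wrist');P=cloud(c)
T=(P-p)@R   # tool coords
def show(n,m):
    S=T[m];r=cv2.minAreaRect(S[:,:2].astype(np.float32));print(n,m.sum(),'mean',np.round(S.mean(0),1),[np.round(v,1) for v in r],'pct',np.round(np.percentile(S,[2,98],axis=0),1).tolist())
v,u=np.mgrid[:384,:512]
post=(u>215)&(u<285)&(v>195)&(v<285)
show('post top',post&(abs(T[...,2]-0)<3)); 
for z in (10,20,30,40,50):show('post front %d'%z,post&(abs(T[...,2]-z)<5)&(abs(T[...,0])<25)&(abs(T[...,1])<15.5))
show('follower',(abs(P[...,2]-117)<5)&(v<180))
show('lips',(abs(P[...,2]-42)<3)&(v<165)&(u>200)&(u<300)&(T[...,1]>-24)&(T[...,1]<28))
show('stop',(abs(P[...,2]-44)<4)&(v>130)&(v<165)&(u>220)&(u<290))
```

```text
t 6.5 pos [598.5  16.  188.9] yaw 92.54 zax [-6.e-04 -1.e-03 -1.e+00] F [ 0.6 -0.5 -3. ] M [-0.07 -0.09 -0.08] op 28.0 j [ 0.21  0.5  -0.47  1.69  0.26  1.02 -0.3 ]
post top 1602 mean [5.1 1.6 0.4] [array([4. , 1.5]), array([18.5, 31.1]), np.float64(0.0)] pct [[-3.7, -12.2, -1.3], [12.9, 15.6, 2.4]]
post front 10 1103 mean [ 5.8  0.8 12.2] [array([1.2, 0.4]), array([30.7, 24.8]), np.float64(88.6)] pct [[-10.1, -14.3, 5.3], [13.0, 14.2, 14.9]]
post front 20 575 mean [11.3 -0.  19.3] [array([ 5.7, -2.8]), array([27.2, 28.1]), np.float64(23.2)] pct [[-6.3, -14.8, 15.1], [13.1, 14.5, 24.6]]
post front 30 401 mean [12.6  1.3 29.9] [array([12.3,  0.9]), array([28.5,  2.9]), np.float64(85.9)] pct [[12.1, -12.1, 25.1], [13.1, 14.6, 34.8]]
post front 40 324 mean [12.6  1.2 39.8] [array([12.5,  1.3]), array([ 1.9, 28. ]), np.float64(0.6)] pct [[12.1, -12.0, 35.2], [13.1, 14.3, 44.6]]
post front 50 293 mean [12.6  1.  49.9] [array([12.6,  1.1]), array([ 1.4, 27.7]), np.float64(0.0)] pct [[12.0, -12.1, 45.2], [13.1, 14.2, 54.8]]
follower 588 mean [54.   4.7 72. ] [array([53.8,  4.8]), array([ 9.6, 21.9]), np.float64(0.1)] pct [[49.1, -5.5, 70.6], [58.5, 15.5, 76.2]]
lips 2743 mean [ 67.6   3.3 146.7] [array([80. ,  4.4]), array([123.2,  47.2]), np.float64(0.0)] pct [[19.8, -18.8, 144.1], [138.7, 27.7, 149.6]]
stop 1238 mean [ 28.7   4.7 145.2] [array([30.8,  4.8]), array([48.1, 24.6]), np.float64(89.7)] pct [[19.3, -18.3, 143.4], [41.2, 28.1, 147.9]]
```

move_arm:
  commands:
    - [0,0.0036,0.01,0,0,0,-1]
    - [0,0,0.015,0,0,0,-1]
    - [0,0,0.015,0,0,0,-1]
    - [0,0,0.015,0,0,0,-1]
    - [0,0,0.015,0,0,0,-1]
    - [0,0,0.006,0,0,0,-1]
    - [0.007,0,0,0,0,0,-1]
    - [0.008,0,0,0,0,0,-1]
    - [0.008,0,0,0,0,0,-1]
    - [0.005,0,0,0,0,0,-1]
    - [0.003,0,0,0,0,0,-1]
    - [0.001,0,0,0,0,0,-1]
    - [0,0,0,0,0,0,-1]
    - [0,0,0,0,0,0,-1]
  grip_force: 50

```text
time: 7.9
eef_pos: [600.8, 49.0, 113.3]
tool_rot: [0.691, 0.723, -0.0, 0.0]
ft_force: [0.8, 0.1, -2.8]
opening: 28.1
```

move_arm:
  commands:
    - [0.002,0,0,0,0,0,-1]
    - [0.002,0,0,0,0,0,-1]
    - [0.002,0,0,0,0,0,-1]
    - [0.002,0,0,0,0,0,-1]
    - [0.003,0,0,0,0,0,-1]
    - [0.003,0,0,0,0,0,-1]
    - [0.003,0,0,0,0,0,-1]
    - [0.003,0,0,0,0,0,-1]
    - [0,0,0,0,0,0,-1]
    - [0,0,0,0,0,0,-1]

```text
time: 8.9
eef_pos: [599.9, 67.3, 113.3]
tool_rot: [0.692, 0.722, -0.001, 0.001]
ft_force: [0.3, -6.5, -0.0]
opening: 27.7
```

```bash
cat >> h.py <<'E'
def show(n,m,T):
    if m.sum()<5: print(n,'few');return
    S=T[m];r=cv2.minAreaRect(S[:,:2].astype(np.float32));print(n,m.sum(),'mean',np.round(S.mean(0),1),[np.round(v,1) for v in r],'pct',np.round(np.percentile(S,[2,98],axis=0),1).tolist())
def look(name,topz):
    p,R=pose();c=snap('wrist');png(name,c['frame'],1.5);P=cloud(c);T=(P-p)@R
    v,u=np.mgrid[:384,:512]
    near=(abs(T[...,1])<40)&(v<300)
    show('post z20-50',near&(T[...,2]>22)&(T[...,2]<52)&(abs(T[...,0])<22)&(abs(T[...,1])<18),T)
    for d in (-1.5,1.5):pass
    show('post top',near&(abs(P[...,2]-topz)<3)&(abs(T[...,0])<25),T)
    show('follower',near&(abs(P[...,2]-117)<4)&(T[...,0]>8),T)
    show('stop/lips',near&(abs(P[...,2]-43)<3)&(T[...,0]<130),T)
    show('spring block',near&(abs(P[...,2]-65)<3)&(T[...,0]>60),T)
    return c,P,T
E
python3 -c "
from h import *
look('w3.png',112)"
```

```text
t 8.9 pos [599.9  67.3 113.3] yaw 92.47 zax [-3.0e-04 -2.7e-03 -1.0e+00] F [ 0.3 -6.5 -0. ] M [-1.35 -0.1  -0.07] op 27.7 j [ 0.1   0.59 -0.44  1.75  0.32  0.88 -0.44]
post z20-50 732 mean [19.8  1.4 35.1] [array([15.5,  0.2]), array([13.3, 35.3]), np.float64(0.9)] pct [[9.4, -13.7, 22.5], [22.0, 15.3, 51.2]]
post top 2039 mean [7.3 1.9 0.7] [array([8.5, 1.7]), array([28.9, 62.1]), np.float64(4.2)] pct [[-4.3, -24.7, -1.5], [22.0, 27.9, 3.9]]
follower 1749 mean [15.4  1.2 -3.3] [array([15.3,  0.3]), array([14.6, 56.6]), np.float64(0.0)] pct [[8.7, -20.3, -7.2], [22.0, 23.8, 0.1]]
stop/lips 3213 mean [61.2  0.9 71.3] [array([52.7,  1.2]), array([ 48.6, 130.8]), np.float64(89.9)] pct [[-8.0, -22.7, 68.3], [117.4, 25.0, 73.0]]
spring block 882 mean [118.7   1.   48.5] [array([102.2,  -7.3]), array([61.7, 44.7]), np.float64(25.8)] pct [[117.2, -22.3, 46.7], [120.6, 24.5, 50.7]]
```

View pics/w3.png

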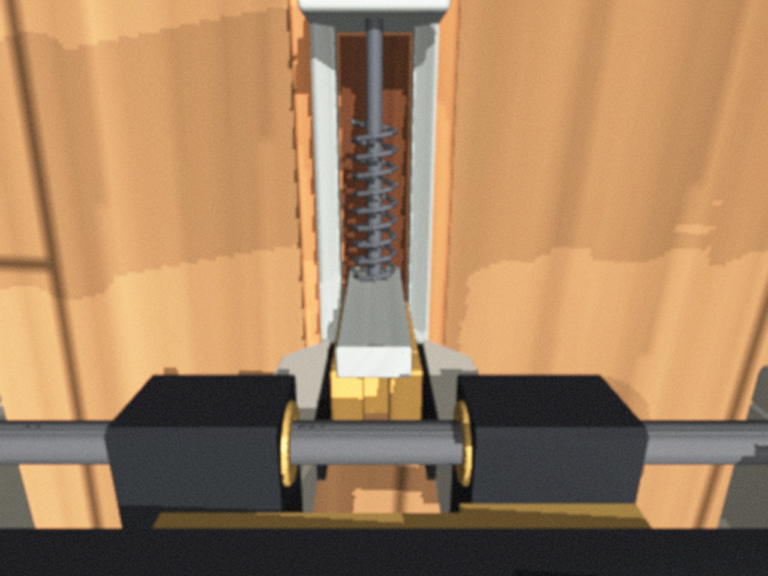

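move_arm:
  commands:
    - [0.0015,0,0,0,0,0,-1]
    - [0.0005,0,0,0,0,0,-1]
    - [0,0,0.002,0,0,0,-1]
    - [0,0,0.003,0,0,0,-1]
    - [0,0,0.003,0,0,0,-1]
    - [0,0,0.002,0,0,0,-1]
    - [0,0,0.002,0,0,0,-1]
    - [0,0,0,0,0,0,-1]

```text
time: 9.75
eef_pos: [600.3, 69.1, 101.3]
tool_rot: [0.692, 0.722, -0.001, 0.001]
ft_force: [1.1, -7.2, -2.4]
opening: 27.5
```

```bash
python3 -c "
from h import *
pose()"
```

```text
t 9.75 pos [600.3  69.1 101.3] yaw 92.45 zax [ 5.0e-04 -2.6e-03 -1.0e+00] F [ 1.1 -7.2 -2.4] M [-1.4  -0.47 -0.08] op 27.5 j [ 0.09  0.6  -0.44  1.76  0.33  0.86 -0.45]
```

move_arm:
  commands:
    - [0,0,0.0025,0,0,0,-1]
    - [0,0,0.0025,0,0,0,-1]
    - [0,0,0.0015,0,0,0,-1]
    - [0,0,0.001,0,0,0,-1]
    - [0,0,0,0,0,0,-1]

```text
time: 10.25
eef_pos: [600.3, 69.2, 93.9]
tool_rot: [0.692, 0.722, -0.001, 0.001]
ft_force: [1.3, -6.8, -0.4]
opening: 28.0
```

move_arm:
  commands:
    - [0,0,0.001,0,0,0,-1]
    - [0,0,0.001,0,0,0,-1]
    - [0,0,0.001,0,0,0,-1]
    - [0,0,0,0,0,0,-1]

```text
time: 10.65
eef_pos: [600.3, 69.1, 91.0]
tool_rot: [0.692, 0.722, -0.001, 0.001]
ft_force: [1.1, -6.4, -0.3]
opening: 27.9
```

move_arm:
  commands:
    - [0,0,0.001,0,0,0,-1]
    - [0,0,0.001,0,0,0,-1]
    - [0,0,0.001,0,0,0,-1]
    - [0,0,0,0,0,0,-1]

```text
time: 11.05
eef_pos: [600.3, 69.2, 88.0]
tool_rot: [0.692, 0.722, -0.001, 0.001]
ft_force: [1.0, -7.4, -0.6]
opening: 27.9
```

move_arm:
  commands:
    - [0,0,0.001,0,0,0,-1]
    - [0,0,0.001,0,0,0,-1]
    - [0,0,0.001,0,0,0,-1]
    - [0,0,0,0,0,0,-1]

```text
time: 11.45
eef_pos: [600.3, 69.2, 85.0]
tool_rot: [0.692, 0.722, -0.001, 0.001]
ft_force: [1.3, -7.5, -0.7]
opening: 27.5
```

move_arm:
  commands:
    - [0,0,0.001,0,0,0,-1]
    - [0,0,0.001,0,0,0,-1]
    - [0,0,0,0,0,0,-1]

```text
time: 11.75
eef_pos: [600.3, 69.2, 83.0]
tool_rot: [0.692, 0.722, -0.001, 0.001]
ft_force: [0.3, -6.8, -0.1]
opening: 27.5
```

move_arm:
  commands:
    - [0,0,0.001,0,0,0,-1]
    - [0,0,0,0,0,0,-1]

```text
time: 11.95
eef_pos: [600.4, 69.2, 82.6]
tool_rot: [0.692, 0.722, -0.001, 0.001]
ft_force: [-1.1, -7.6, 5.6]
opening: 27.5
```

move_arm:
  commands:
    - [0,0,0.001,0,0,0,-1]
    - [0,0,0,0,0,0,-1]

```text
time: 12.15
eef_pos: [600.4, 69.2, 82.5]
tool_rot: [0.692, 0.722, -0.001, 0.002]
ft_force: [-5.6, -7.3, 16.6]
opening: 27.8
```

move_arm:
  commands:
    - [0,0,-0.0007,0,0,0,-1]
    - [-0.001,0,0,0,0,0,-1]
    - [-0.001,0,0,0,0,0,-1]
    - [0,0,0,0,0,0,-1]

```text
time: 12.55
eef_pos: [600.3, 69.0, 82.6]
tool_rot: [0.691, 0.723, 0.0, 0.001]
ft_force: [-2.1, -2.9, 7.1]
opening: 27.9
```

```bash
python3 -c "
from h import *
pose()"
```

```text
t 12.55 pos [600.3  69.   82.6] yaw 92.53 zax [ 1.3e-03 -6.0e-04 -1.0e+00] F [-2.1 -2.9  7.1] M [-0.6   0.36 -0.05] op 27.9 j [ 0.09  0.63 -0.43  1.77  0.34  0.82 -0.46]
```

move_arm:
  commands:
    - [0,0,-0.0006,0,0,0,-1]
    - [-0.0005,0,0,0,0,0,-1]
    - [-0.0005,0,0,0,0,0,-1]
    - [0,0,0,0,0,0,-1]

```text
time: 12.95
eef_pos: [600.4, 68.7, 82.6]
tool_rot: [0.691, 0.723, 0.0, 0.0]
ft_force: [0.1, -1.0, 5.1]
opening: 27.6
```

```bash
python3 -c "
from h import *
look('w4.png',82)"
```

```text
t 12.95 pos [600.4  68.7  82.6] yaw 92.57 zax [ 1.1e-03  3.0e-04 -1.0e+00] F [ 0.1 -1.   5.1] M [-0.45 -0.23 -0.04] op 27.6 j [ 0.09  0.63 -0.43  1.77  0.34  0.82 -0.46]
post z20-50 812 mean [15.8 -0.5 38.3] [array([10.5,  0.1]), array([36.1, 23.3]), np.float64(88.7)] pct [[1.8, -17.7, 22.5], [22.0, 17.8, 49.7]]
post top 823 mean [13.8  3.6  0.7] [array([12.3,  2.5]), array([24.2, 59. ]), np.float64(18.6)] pct [[-0.9, -26.9, -2.2], [22.3, 30.5, 3.5]]
follower 963 mean [ 20.8   0.6 -33.6] [array([20.3,  0.6]), array([ 4.9, 21.7]), np.float64(0.0)] pct [[18.3, -9.7, -35.4], [22.5, 11.0, -30.7]]
stop/lips 4052 mean [66.8  0.5 40.8] [array([58.7,  0.7]), array([115.5,  48.4]), np.float64(0.1)] pct [[5.5, -23.2, 37.3], [115.9, 24.5, 42.5]]
spring block few
```

View pics/w4.png

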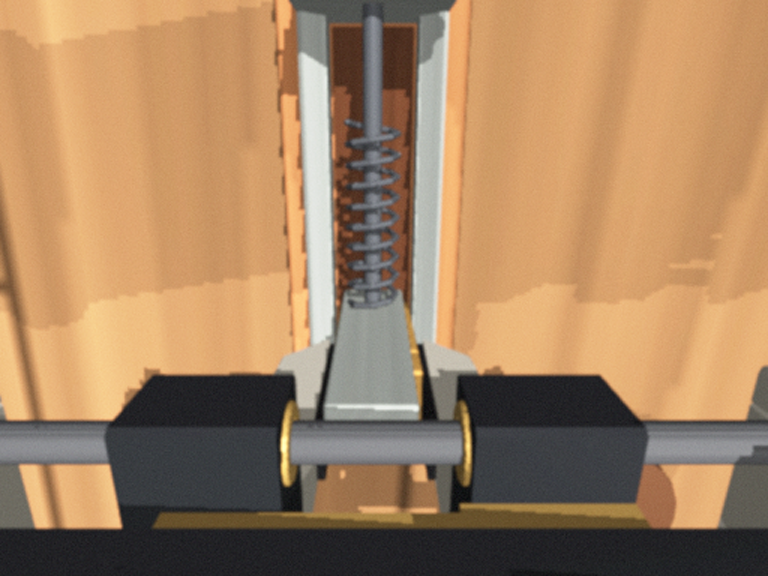

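move_arm:
  commands:
    - [0,0,-0.0005,0,0,0,-1]
    - [-0.001,0,0,0,0,0,-1]
    - [-0.001,0,0,0,0,0,-1]
    - [-0.001,0,0,0,0,0,-1]
    - [0,0,0,0,0,0,-1]

```text
time: 13.5
eef_pos: [600.4, 66.6, 82.7]
tool_rot: [0.691, 0.723, 0.001, -0.0]
ft_force: [4.8, 0.3, -3.0]
opening: 27.5
```

```bash
python3 -c "
from h import *
pose()"
```

```text
t 13.5 pos [600.4  66.6  82.7] yaw 92.61 zax [ 0.001   0.0016 -1.    ] F [ 4.8  0.3 -3. ] M [ 0.52 -1.3  -0.14] op 27.5 j [ 0.1   0.63 -0.43  1.77  0.34  0.82 -0.45]
```

move_arm:
  commands:
    - [0,0,0.0006,0,0,0,-1]
    - [0,0,0,0,0,0,-0.1]
    - [0,0,0,0,0,0,0]
    - [0,0,0,0,0,0,0]
    - [0,0,0,0,0,0,0]
    - [0,0,-0.01,0,0,0,0]
    - [0,0,-0.02,0,0,0,0]
    - [0,0,-0.03,0,0,0,0]
    - [0,0,-0.03,0,0,0,0]
    - [0,0,-0.03,0,0,0,0]
    - [-0.01,0,0,0,0,0,0]
    - [-0.01,0,0,0,0,0,0]
    - [0,0,0,0,0,0,0]

```text
time: 14.8
eef_pos: [600.5, 42.8, 201.2]
tool_rot: [0.692, 0.722, -0.001, 0.0]
ft_force: [-0.8, -0.4, -1.1]
opening: 45.6
```

Run:
```python
from h import *
c,P,T=look('w5.png',83)
p,R=pose()
show('follower',(abs(P[...,2]-117)<4)&(abs(T[...,1])<20)&(T[...,0]>-10),T)
show('posttop',(abs(P[...,2]-82.5)<4)&(abs(T[...,1])<20)&(T[...,0]>-10),T)
show('block',(abs(P[...,2]-65)<3)&(abs(T[...,1])<35)&(T[...,0]>90),T)
png('w5c.png',c['frame'][60:300,130:390],2.3)
```

```text
t 14.8 pos [600.5  42.8 201.2] yaw 92.42 zax [-0.0014 -0.0017 -1.    ] F [-0.8 -0.4 -1.1] M [-0.05 -0.15  0.01] op 45.6 j [ 0.17  0.49 -0.48  1.66  0.25  1.05 -0.34]
post z20-50 few
post top 398 mean [ 18.7   3.  118.8] [array([18.6,  2.7]), array([27.5, 12.7]), np.float64(89.8)] pct [[12.5, -10.4, 117.5], [24.7, 16.3, 120.3]]
follower 521 mean [41.2  1.5 84.4] [array([40.9,  1.4]), array([21.5, 10.2]), np.float64(89.9)] pct [[36.0, -9.1, 82.9], [45.9, 12.0, 87.1]]
stop/lips 2213 mean [ 49.9   1.4 158.7] [array([61.1,  1.7]), array([ 48.2, 137.7]), np.float64(90.0)] pct [[-6.8, -22.0, 156.0], [126.7, 25.5, 161.0]]
spring block few
t 14.85 pos [600.3  43.9 201. ] yaw 92.46 zax [-1.9e-03 -9.0e-04 -1.0e+00] F [-0.8  0.5 -0.7] M [-0.06 -0.13 -0.06] op 46.0 j [ 0.17  0.49 -0.48  1.66  0.25  1.05 -0.34]
follower 521 mean [41.2  1.5 84.4] [array([40.9,  1.4]), array([21.5, 10.2]), np.float64(89.9)] pct [[36.0, -9.1, 82.9], [45.9, 12.0, 87.1]]
posttop 588 mean [ 23.2   3.5 118.9] [array([29.2,  2.7]), array([33.8, 27.6]), np.float64(0.0)] pct [[12.5, -10.4, 116.7], [46.0, 16.2, 122.1]]
block few
```

View pics/w5c.png

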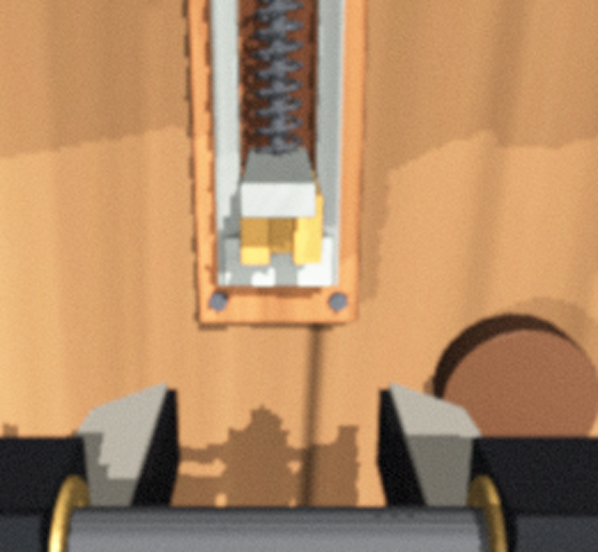

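move_arm:
  commands:
    - [-0.012,-0.005,0,0,0,0,0]
    - [-0.025,-0.01,0,0,0,0,0]
    - [-0.025,-0.01,0,0,0,0,0]
    - [-0.025,-0.01,0,0,0,0,0]
    - [-0.025,-0.01,0,0,0,0,0]
    - [-0.025,-0.01,0,0,0,0,0]
    - [-0.025,-0.01,0,0,0,0,0]
    - [-0.025,-0.01,0,0,0,0,0]
    - [-0.025,-0.01,0,0,0,0,0]
    - [-0.025,-0.01,0,0,0,0,0]
    - [-0.025,-0.01,0,0,0,0,0]
    - [-0.025,-0.01,0,0,0,0,0]
    - [-0.025,-0.01,0,0,0,0,0]
    - [-0.025,-0.008,0,0,0,0,0]
    - [-0.015,0,0,0,0,0,0]
    - [-0.012,0,0,0,0,0.07,0]
    - [0,0,0,0,0,0,0]
    - [0,0,0,0,0,0,0]

```text
time: 16.65
eef_pos: [484.5, -323.2, 201.6]
tool_rot: [0.715, 0.699, 0.0, -0.0]
ft_force: [0.1, 0.0, -0.1]
opening: 46.0
```

Run:
```python
from h import *
p,R=pose();c=snap('wrist');P=cloud(c);T=(P-p)@R
m=(abs(P[...,2]-60)<6)&(abs(T[...,0])<40)&(abs(T[...,1])<40)
n,l,st,ce=cv2.connectedComponentsWithStats(m.astype(np.uint8))
for i in range(1,n):
    if st[i,4]>60: show(str(np.round(ce[i]*1.5)),l==i,T)
show('all',m,T)
```

```text
t 16.65 pos [ 484.5 -323.2  201.6] yaw 88.7 zax [-4.e-04  9.e-04 -1.e+00] F [ 0.1  0.  -0.1] M [ 0.02 -0.09  0.03] op 46.0 j [ 0.78  0.45 -0.39  1.72  0.2   1.02  0.29]
[353. 233.] 342 mean [ 22.6 -10.9 142. ] [array([ 22.2, -11. ]), array([23.6,  9.5]), np.float64(0.8)] pct [[10.7, -15.7, 140.4], [33.8, -6.2, 145.3]]
[385. 233.] 331 mean [ 22.6   6.8 141.7] [array([22.1,  6.9]), array([ 9.4, 23.6]), np.float64(90.0)] pct [[10.7, 2.2, 140.0], [33.6, 11.6, 143.7]]
all 673 mean [ 22.6  -2.2 141.8] [array([22.2, -2. ]), array([23.6, 27.4]), np.float64(0.5)] pct [[10.7, -15.5, 140.3], [33.8, 11.5, 144.2]]
```

move_arm:
  commands:
    - [0.011,-0.0015,0.01,0,0,0,0]
    - [0.0107,-0.0015,0.02,0,0,0,0]
    - [0,0,0.024,0,0,0,0]
    - [0,0,0.024,0,0,0,0]
    - [0,0,0.024,0,0,0,0]
    - [0,0,0.02,0,0,0,0.0]
    - [0,0,0.014,0,0,0,0.0]
    - [0,0,0.007,0,0,0,0.0]
    - [0,0,0,0,0,0,0.0]
    - [0,0,0,0,0,0,-1]
    - [0,0,0,0,0,0,-1]
    - [0,0,0,0,0,0,-1]
    - [0,0,0,0,0,0,-1]
    - [0,0,0,0,0,0,-1]
  grip_force: 58

```text
time: 18.1
eef_pos: [482.2, -302.6, 59.8]
tool_rot: [0.716, 0.698, 0.0, 0.001]
ft_force: [-1.4, 0.2, 6.8]
opening: 27.8
```

Run:
```python
from h import *
pose()
```

```text
t 18.1 pos [ 482.2 -302.6   59.8] yaw 88.55 zax [ 9.e-04 -7.e-04 -1.e+00] F [-1.4  0.2  6.8] M [ 0.07  0.19 -0.01] op 27.8 j [ 0.71  0.6  -0.34  1.88  0.3   0.71  0.17]
```

move_arm:
  commands:
    - [0,0,-0.01,0,0,0,-1]
    - [0,0,-0.025,0,0,0,-1]
    - [0,0,-0.025,0,0,0,-1]
    - [0,0,-0.025,0,0,0,-1]
    - [0,0,-0.025,0,0,0,-1]
    - [0,0,-0.02,0,0,-0.034,-1]
    - [0,0,-0.01,0,0,-0.034,-1]
    - [0.015,0.006,0,0,0,0,-1]
    - [0.025,0.01,0,0,0,0,-1]
    - [0.03,0.012,0,0,0,0,-1]
    - [0.03,0.012,0,0,0,0,-1]
    - [0.03,0.012,0,0,0,0,-1]
    - [0.03,0.012,0,0,0,0,-1]
    - [0.03,0.012,0,0,0,0,-1]
    - [0.03,0.012,0,0,0,0,-1]
    - [0.03,0.012,0,0,0,0,-1]
    - [0.03,0.012,0,0,0,0,-1]
    - [0.025,0.012,0,0,0,0,-1]
    - [0.015,0.01,0,0,0,0,-1]
    - [0.007,0,0,0,0,0,-1]

```text
time: 20.1
eef_pos: [602.2, 32.7, 198.6]
tool_rot: [0.691, 0.723, 0.0, -0.0]
ft_force: [-0.4, -0.4, -2.1]
opening: 27.7
```

move_arm:
  commands:
    - [0,0,0,0,0,0,-1]
    - [0,0,0,0,0,0,-1]

```text
time: 20.3
eef_pos: [601.2, 28.7, 198.7]
tool_rot: [0.692, 0.722, -0.001, 0.0]
ft_force: [-0.6, -1.4, -2.8]
opening: 27.7
```

```bash
cat >> h.py <<'E'
def look2():
    p,R=pose();c=snap('wrist');P=cloud(c);T=(P-p)@R
    lat=abs(T[...,1])<20; v,u=np.mgrid[:384,:512]
    for z in (28,36,44,52): show('held face z%d'%z,(abs(T[...,2]-z)<4)&(abs(T[...,1])<17)&(abs(T[...,0]-12.6)<2.5),T)
    show('follower',(abs(P[...,2]-117)<3)&(abs(T[...,1])<13)&(T[...,0]>9)&(v<260),T)
    show('post1 top',(abs(P[...,2]-82.3)<3)&lat&(T[...,0]<35)&(v<260),T)
    show('lips',(abs(P[...,2]-43)<3)&(abs(T[...,1])<32)&(v<260)&(T[...,0]>20),T)
    show('block',(abs(P[...,2]-65)<3)&(abs(T[...,1])<35)&(T[...,0]>80),T)
    return c
E
python3 -c "
from h import *
look2()"
```

```text
t 20.3 pos [601.2  28.7 198.7] yaw 92.39 zax [-9.0e-04 -1.1e-03 -1.0e+00] F [-0.6 -1.4 -2.8] M [-0.09 -0.09  0.06] op 27.7 j [ 0.19  0.49 -0.47  1.67  0.25  1.04 -0.32]
held face z28 318 mean [13.1  1.4 27.9] [array([12.9, -0.5]), array([31.6,  3.5]), np.float64(86.0)] pct [[12.4, -12.1, 24.1], [13.7, 14.9, 31.8]]
held face z36 287 mean [13.2  1.  35.9] [array([13.1,  1.3]), array([27.7,  1.4]), np.float64(89.5)] pct [[12.6, -12.0, 32.2], [13.6, 14.3, 39.9]]
held face z44 256 mean [13.2  1.5 44. ] [array([13.1,  1.5]), array([ 1.6, 27.7]), np.float64(1.6)] pct [[12.6, -11.9, 40.1], [13.7, 14.6, 47.8]]
held face z52 221 mean [13.2  0.9 52.1] [array([13.2,  1. ]), array([27.6,  1.4]), np.float64(89.3)] pct [[12.7, -12.1, 48.2], [13.7, 14.2, 55.8]]
follower 548 mean [54.9  1.2 81.7] [array([54.8,  1.2]), array([10.3, 21.4]), np.float64(0.0)] pct [[49.8, -9.4, 80.3], [59.6, 11.7, 83.6]]
post1 top 298 mean [ 30.5   2.3 116.4] [array([30.2,  2.6]), array([ 9.2, 27. ]), np.float64(0.5)] pct [[25.9, -10.8, 115.0], [34.7, 16.0, 117.8]]
lips 1660 mean [ 82.9   1.3 156.7] [array([81.3,  1.4]), array([ 48.2, 122.6]), np.float64(90.0)] pct [[21.7, -22.4, 153.5], [140.2, 25.3, 158.5]]
block few
```

move_arm:
  commands:
    - [0,0,0.01,0,0,0,-1]
    - [0,0,0.015,0,0,0,-1]
    - [0,0,0.015,0,0,0,-1]
    - [0,0,0.008,0,0,0,-1]
    - [0,0,0.004,0,0,0,-1]
    - [0.006,0,0,0,0,0,-1]
    - [0.008,0,0,0,0,0,-1]
    - [0.008,0,0,0,0,0,-1]
    - [0.006,0,0,0,0,0,-1]
    - [0.003,0,0,0,0,0,-1]
    - [0.001,0,0,0,0,0,-1]
    - [0,0,0,0,0,0,-1]

```text
time: 21.55
eef_pos: [600.4, 62.1, 147.1]
tool_rot: [0.692, 0.722, -0.0, 0.0]
ft_force: [0.5, 0.3, -2.2]
opening: 27.5
```

move_arm:
  commands:
    - [0.002,0,0,0,0,0,-1]
    - [0.002,0,0,0,0,0,-1]
    - [0.002,0,0,0,0,0,-1]
    - [0.002,0,0,0,0,0,-1]
    - [0.002,0,0,0,0,0,-1]
    - [0.002,0,0,0,0,0,-1]
    - [0,0,0,0,0,0,-1]

```text
time: 22.25
eef_pos: [600.0, 71.3, 147.0]
tool_rot: [0.692, 0.721, -0.001, 0.001]
ft_force: [-0.4, -7.8, -1.2]
opening: 27.9
```

```bash
python3 -c "
from h import *
look2()"
```

```text
t 22.25 pos [600.   71.3 147. ] yaw 92.35 zax [-3.0e-04 -3.5e-03 -1.0e+00] F [-0.4 -7.8 -1.2] M [-1.72 -0.04  0.09] op 27.9 j [ 0.11  0.55 -0.46  1.72  0.29  0.94 -0.43]
held face z28 403 mean [13.4  1.3 28.3] [array([13.5,  0. ]), array([30.4,  3.9]), np.float64(86.6)] pct [[12.5, -11.7, 24.2], [15.0, 14.5, 31.2]]
held face z36 53 mean [12.9  4.1 35.5] [array([12.7,  1.4]), array([27.9,  1.4]), np.float64(90.0)] pct [[12.0, -12.4, 32.1], [13.3, 15.1, 39.8]]
held face z44 28 mean [12.9  4.7 43.7] [array([13. ,  1.2]), array([27.4,  0.9]), np.float64(90.0)] pct [[12.5, -12.4, 40.6], [13.4, 14.9, 47.2]]
held face z52 24 mean [12.8  5.3 51.5] [array([12.7,  1.1]), array([27.9,  1.3]), np.float64(89.8)] pct [[12.1, -12.7, 48.1], [13.4, 15.0, 55.7]]
follower 918 mean [17.7  0.7 30. ] [array([17.9,  0.4]), array([11. , 25.2]), np.float64(0.4)] pct [[12.7, -10.2, 27.5], [23.1, 11.7, 32.3]]
post1 top 90 mean [23.   0.7 64.5] [array([23. ,  0.9]), array([ 1. , 21.4]), np.float64(0.0)] pct [[22.6, -9.2, 61.7], [23.4, 11.1, 67.5]]
lips 1819 mean [ 70.2   0.6 105. ] [array([67.1,  0.7]), array([48.4, 94.1]), np.float64(90.0)] pct [[22.1, -23.1, 101.8], [113.5, 24.5, 106.7]]
block 2309 mean [120.4   0.5  81.7] [array([120.4,   0.6]), array([14.3, 50. ]), np.float64(0.0)] pct [[113.7, -23.3, 80.1], [127.1, 24.3, 83.7]]
```

move_arm:
  commands:
    - [0.002,0,0,0,0,0,-1]
    - [0.002,0,0,0,0,0,-1]
    - [0.002,0,0,0,0,0,-1]
    - [0.002,0,0,0,0,0,-1]
    - [0.002,0,0,0,0,0,-1]
    - [0.002,0,0,0,0,0,-1]
    - [0.002,0,0,0,0,0,-1]
    - [0.002,0,0,0,0,0,-1]
    - [0.002,0,0,0,0,0,-1]
    - [0.0015,0,0,0,0,0,-1]
    - [0,0,0,0,0,0,-1]
    - [0,0,0,0,0,0,-1]

```text
time: 23.5
eef_pos: [599.2, 89.9, 147.0]
tool_rot: [0.693, 0.721, -0.002, 0.001]
ft_force: [-0.5, -9.5, 1.8]
opening: 27.7
```

```bash
python3 -c "
from h import *
c=look2();png('w6.png',c['frame'],1.5)"
```

```text
t 23.5 pos [599.2  89.9 147. ] yaw 92.3 zax [-4.0e-04 -4.5e-03 -1.0e+00] F [-0.5 -9.5  1.8] M [-2.19  0.13  0.12] op 27.7 j [ 0.07  0.55 -0.46  1.71  0.3   0.95 -0.46]
held face z28 406 mean [13.3  1.2 28.2] [array([13.3, -0.4]), array([31.8,  4.2]), np.float64(87.5)] pct [[12.4, -11.8, 24.1], [15.0, 14.7, 31.3]]
held face z36 50 mean [12.9  3.6 35.4] [array([12.9,  1.4]), array([ 1.7, 27.9]), np.float64(1.1)] pct [[12.3, -12.5, 32.1], [13.5, 15.1, 39.5]]
held face z44 30 mean [12.8  6.1 43.5] [array([12.8,  1.2]), array([27.7,  1. ]), np.float64(89.6)] pct [[12.3, -12.6, 40.2], [13.4, 15.0, 47.2]]
held face z52 21 mean [12.7  5.3 51.7] [array([12.6,  1.1]), array([27.9,  1. ]), np.float64(89.4)] pct [[12.1, -12.8, 48.5], [13.0, 15.0, 55.6]]
follower 918 mean [17.7  0.7 30. ] [array([17.8,  0.2]), array([11. , 25.4]), np.float64(0.2)] pct [[12.7, -10.2, 27.5], [23.0, 11.7, 32.2]]
post1 top 96 mean [23.   0.5 64.6] [array([23. ,  0.9]), array([ 0.8, 21.4]), np.float64(0.0)] pct [[22.6, -9.6, 61.7], [23.3, 11.4, 67.5]]
lips 1365 mean [ 58.9   0.7 105. ] [array([57.4,  0.7]), array([48.3, 74.9]), np.float64(89.9)] pct [[21.8, -23.1, 101.8], [93.6, 24.5, 106.7]]
block 2351 mean [102.8   0.4  81.7] [array([102.8,   0.5]), array([50.1, 15.7]), np.float64(89.9)] pct [[95.0, -23.1, 80.2], [110.4, 24.1, 83.5]]
```

View pics/w6.png

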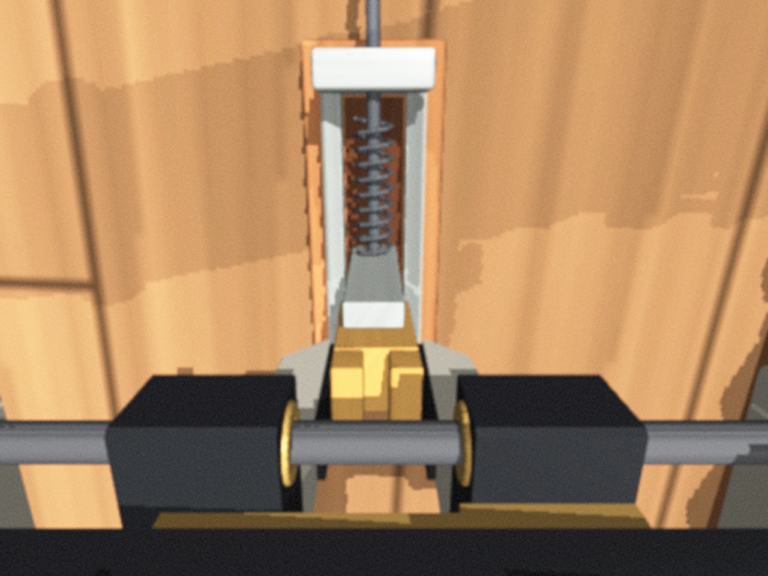

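move_arm:
  commands:
    - [0.0015,0,0,0,0,0,-1]
    - [0.001,0,0,0,0,0,-1]
    - [0,0,0,0,0,0,-1]
    - [0,0,0,0,0,0,-1]

```text
time: 23.95
eef_pos: [599.1, 92.3, 147.0]
tool_rot: [0.693, 0.721, -0.002, 0.001]
ft_force: [-0.7, -9.2, 1.2]
opening: 27.8
```

```bash
python3 -c "
from h import *
look2()" | grep -E "pos|block|z52|z44"
```

```text
t 23.95 pos [599.1  92.3 147. ] yaw 92.3 zax [-5.0e-04 -4.7e-03 -1.0e+00] F [-0.7 -9.2  1.2] M [-2.28  0.08  0.08] op 27.8 j [ 0.07  0.55 -0.46  1.71  0.3   0.95 -0.46]
held face z44 30 mean [12.8  5.3 43.6] [array([12.9,  1.2]), array([27.7,  1.1]), np.float64(89.6)] pct [[12.3, -12.5, 40.1], [13.2, 15.0, 47.4]]
held face z52 23 mean [12.6  6.  51.7] [array([12.7,  1. ]), array([28. ,  1.7]), np.float64(88.2)] pct [[11.7, -12.9, 48.0], [13.1, 14.9, 55.8]]
post1 top 100 mean [22.9  0.5 64.5] [array([22.9,  0.9]), array([ 1. , 21.3]), np.float64(0.8)] pct [[22.5, -9.6, 61.7], [23.3, 10.9, 67.4]]
block 2342 mean [100.5   0.5  81.7] [array([100.5,   0.5]), array([15.9, 49.9]), np.float64(0.1)] pct [[92.6, -23.0, 80.2], [108.3, 24.2, 83.7]]
```

move_arm:
  commands:
    - [0,0,0.001,0,0,0,-1]
    - [0,0,0.002,0,0,0,-1]
    - [0,0,0.002,0,0,0,-1]
    - [0,0,0.0015,0,0,0,-1]
    - [0,0,0,0,0,0,-1]

```text
time: 24.5
eef_pos: [599.6, 92.3, 140.6]
tool_rot: [0.693, 0.721, -0.001, 0.002]
ft_force: [0.6, -9.7, 0.9]
opening: 27.7
```

move_arm:
  commands:
    - [0,0,0.002,0,0,0,-1]
    - [0,0,0.002,0,0,0,-1]
    - [0,0,0.002,0,0,0,-1]
    - [0,0,0,0,0,0,-1]

```text
time: 24.9
eef_pos: [599.6, 92.3, 134.6]
tool_rot: [0.693, 0.721, -0.001, 0.002]
ft_force: [1.0, -10.0, 0.6]
opening: 27.7
```

move_arm:
  commands:
    - [0,0,0.003,0,0,0,-1]
    - [0,0,0.003,0,0,0,-1]
    - [0,0,0.003,0,0,0,-1]
    - [0,0,0.003,0,0,0,-1]
    - [0,0,0.003,0,0,0,-1]
    - [0,0,0.003,0,0,0,-1]
    - [0,0,0.003,0,0,0,-1]
    - [0,0,0.003,0,0,0,-1]
    - [0,0,0.003,0,0,0,-1]
    - [0,0,0.001,0,0,0,-1]
    - [0,0,0,0,0,0,-1]

```text
time: 26.0
eef_pos: [599.6, 92.3, 106.6]
tool_rot: [0.693, 0.721, -0.001, 0.002]
ft_force: [0.5, -9.1, 0.4]
opening: 27.6
```

move_arm:
  commands:
    - [0,0,0.002,0,0,0,-1]
    - [0,0,0.002,0,0,0,-1]
    - [0,0,0.002,0,0,0,-1]
    - [0,0,0.002,0,0,0,-1]
    - [0,0,0,0,0,0,-1]

```text
time: 26.5
eef_pos: [599.7, 92.3, 98.6]
tool_rot: [0.693, 0.721, -0.001, 0.002]
ft_force: [0.4, -10.0, -0.1]
opening: 27.5
```

```bash
python3 -c "
from h import *
pose()"
```

```text
t 26.5 pos [599.7  92.3  98.6] yaw 92.29 zax [ 6.0e-04 -4.2e-03 -1.0e+00] F [  0.4 -10.   -0.1] M [-2.05 -0.5   0.05] op 27.5 j [ 0.05  0.61 -0.44  1.75  0.33  0.85 -0.49]
```

Walls entered cleanly (bottom ≈ 39). The floor is expected at TCP z ≈ 82.1.

move_arm:
  commands:
    - [0,0,0.002,0,0,0,-1]
    - [0,0,0.002,0,0,0,-1]
    - [0,0,0.002,0,0,0,-1]
    - [0,0,0.002,0,0,0,-1]
    - [0,0,0.002,0,0,0,-1]
    - [0,0,0,0,0,0,-1]

```text
time: 27.1
eef_pos: [599.7, 92.4, 88.6]
tool_rot: [0.693, 0.721, -0.001, 0.002]
ft_force: [1.7, -8.8, -1.0]
opening: 27.2
```

move_arm:
  commands:
    - [0,0,0.002,0,0,0,-1]
    - [0,0,0.001,0,0,0,-1]
    - [0,0,0.001,0,0,0,-1]
    - [0,0,0,0,0,0,-1]

```text
time: 27.5
eef_pos: [599.8, 92.4, 84.7]
tool_rot: [0.693, 0.721, -0.001, 0.002]
ft_force: [1.0, -10.0, 1.7]
opening: 27.7
```

move_arm:
  commands:
    - [0,0,0.001,0,0,0,-1]
    - [0,0,0.001,0,0,0,-1]
    - [0,0,0.0005,0,0,0,-1]
    - [0,0,0,0,0,0,-1]

```text
time: 27.9
eef_pos: [599.8, 92.3, 82.3]
tool_rot: [0.693, 0.721, -0.001, 0.002]
ft_force: [1.3, -9.7, 1.8]
opening: 27.6
```

move_arm:
  commands:
    - [0,0,0.0007,0,0,0,-1]
    - [0,0,0,0,0,0,-1]

```text
time: 28.1
eef_pos: [599.8, 92.4, 82.1]
tool_rot: [0.693, 0.721, -0.001, 0.002]
ft_force: [-0.3, -10.5, 7.1]
opening: 27.7
```

move_arm:
  commands:
    - [0,0,0.0005,0,0,0,-1]
    - [0,0,0,0,0,0,-1]

```text
time: 28.3
eef_pos: [599.8, 92.4, 82.0]
tool_rot: [0.693, 0.721, -0.001, 0.002]
ft_force: [-2.2, -11.2, 11.3]
opening: 27.7
```

move_arm:
  commands:
    - [0,0,-0.0008,0,0,0,-1]
    - [-0.001,0,0,0,0,0,-1]
    - [-0.001,0,0,0,0,0,-1]
    - [-0.001,0,0,0,0,0,-1]
    - [0,0,0,0,0,0,-1]

```text
time: 28.8
eef_pos: [599.9, 90.7, 82.1]
tool_rot: [0.692, 0.721, -0.001, 0.001]
ft_force: [-0.2, -6.8, 2.3]
opening: 27.4
```

```bash
python3 -c "
from h import *
pose()"
```

```text
t 28.8 pos [599.9  90.7  82.1] yaw 92.35 zax [ 0.001  -0.0025 -1.    ] F [-0.2 -6.8  2.3] M [-1.37 -0.21  0.13] op 27.4 j [ 0.05  0.63 -0.43  1.76  0.34  0.82 -0.5 ]
```

move_arm:
  commands:
    - [-0.001,0,0,0,0,0,-1]
    - [-0.001,0,0,0,0,0,-1]
    - [0,0,0,0,0,0,-1]

```text
time: 29.1
eef_pos: [599.9, 89.5, 82.1]
tool_rot: [0.692, 0.722, -0.0, 0.001]
ft_force: [1.6, -6.4, 3.2]
opening: 27.7
```

```bash
python3 -c "
from h import *
pose()"
```

```text
t 29.1 pos [599.9  89.5  82.1] yaw 92.38 zax [ 0.0011 -0.0016 -1.    ] F [ 1.6 -6.4  3.2] M [-1.36 -0.29  0.07] op 27.7 j [ 0.05  0.63 -0.43  1.77  0.34  0.82 -0.5 ]
```

move_arm:
  commands:
    - [-0.001,0,0,0,0,0,-1]
    - [-0.0005,0,0,0,0,0,-1]
    - [0,0,0,0,0,0,-1]

```text
time: 29.4
eef_pos: [599.9, 89.5, 82.1]
tool_rot: [0.692, 0.722, 0.001, 0.001]
ft_force: [2.0, -3.6, 2.9]
opening: 27.4
```

```bash
python3 -c "
from h import *
pose()"
```

```text
t 29.4 pos [599.9  89.5  82.1] yaw 92.45 zax [ 0.0015  0.     -1.    ] F [ 2.  -3.6  2.9] M [-0.88 -0.64  0.1 ] op 27.4 j [ 0.06  0.63 -0.43  1.77  0.34  0.82 -0.49]
```

move_arm:
  commands:
    - [-0.0005,0,0,0,0,0,-1]
    - [0,0,0,0,0,0,-0.2]
    - [0,0,0,0,0,0,0]
    - [0,0,0,0,0,0,0]
    - [0,0,0,0,0,0,0]
    - [0,0,-0.01,0,0,0,0]
    - [0,0,-0.02,0,0,0,0]
    - [0,0,-0.03,0,0,0,0]
    - [0,0,-0.03,0,0,0,0]
    - [0,0,-0.03,0,0,0,0]
    - [-0.02,0,0,0,0,0,0]
    - [-0.03,0,0,0,0,0,0]
    - [-0.02,0,0,0,0,0,0]
    - [0,0,0,0,0,0,0]
    - [0,0,0,0,0,0,0]

```text
time: 30.9
eef_pos: [602.2, 19.2, 202.2]
tool_rot: [0.692, 0.722, 0.0, -0.0]
ft_force: [0.1, -0.2, 0.1]
opening: 46.0
```

Run:
```python
from h import *
p,R=pose();c=snap('wrist');P=cloud(c);T=(P-p)@R;png('w7.png',c['frame'][40:300,130:390],2.3)
lat=abs(T[...,1])<22
show('follower',(abs(P[...,2]-117)<4)&lat&(T[...,0]>0),T)
m=(abs(P[...,2]-82.3)<4)&lat&(T[...,0]>0)
n,l,st,ce=cv2.connectedComponentsWithStats(m.astype(np.uint8))
for i in range(1,n):
    if st[i,4]>40: show('top',l==i,T);print(np.median(P[l==i][:,2]))
show('lips/stop',(abs(P[...,2]-43)<3)&(abs(T[...,1])<30)&(T[...,0]<130),T)
```

```text
t 30.9 pos [602.2  19.2 202.2] yaw 92.42 zax [ 4.e-04  4.e-04 -1.e+00] F [ 0.1 -0.2  0.1] M [ 0.04 -0.09 -0.  ] op 46.0 j [ 0.21  0.49 -0.47  1.66  0.25  1.05 -0.3 ]
follower 578 mean [88.2  0.8 85.2] [array([88. ,  0.9]), array([ 9.5, 21.4]), np.float64(0.0)] pct [[83.3, -9.6, 83.8], [92.7, 11.5, 86.7]]
top 869 mean [ 59.8  -7.  119.9] [array([58.8, -6.8]), array([47.8, 10.4]), np.float64(2.8)] pct [[36.2, -12.2, 118.5], [81.8, -1.5, 121.3]]
82.33779907508281
top 892 mean [ 60.1  10.9 120.1] [array([59.2, 11.1]), array([48.3, 10.8]), np.float64(2.2)] pct [[36.3, 6.0, 118.6], [82.5, 16.3, 121.8]]
82.19713216139661
lips/stop 2101 mean [ 59.3   0.7 159.6] [array([72.8,  0.8]), array([ 48.2, 114.2]), np.float64(89.9)] pct [[16.5, -23.0, 156.9], [127.3, 24.5, 162.1]]
```

View pics/w7.png

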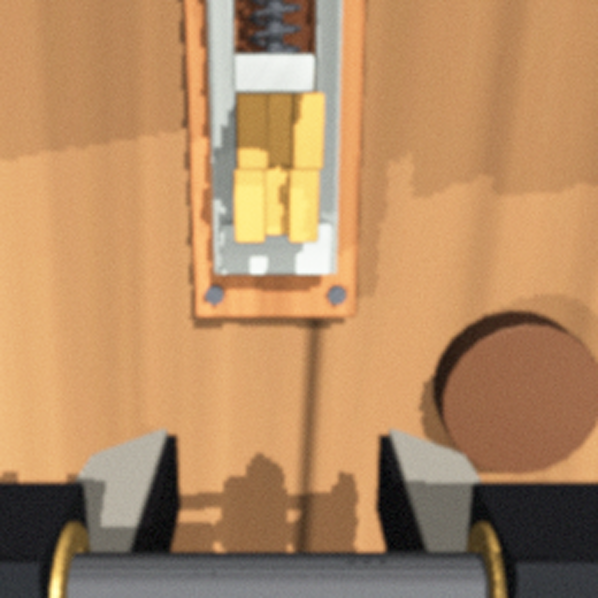

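```bash
python3 -c "
from h import *
pose(); print(bot.close_job())"
```

```text
t 30.95 pos [602.2  20.1 202.1] yaw 92.5 zax [ 4.e-04  8.e-04 -1.e+00] F [0.6 0.4 0.3] M [ 0.   -0.07 -0.07] op 46.0 j [ 0.21  0.49 -0.47  1.66  0.25  1.05 -0.3 ]
the job is handed in; nothing more can be done
None
```

I loaded both slotted posts into the feed track one after the other and handed the job in at about 31 s of the 72 s limit. No verdict is reported, so what follows rests on my own checks.

For each post I used it to push the follower back, then lowered it while holding it until it touched the packing strip. I eased it forward until the contact force showed it was seated, and only then let go. The strip top came out about 2.3 mm above the channel bed.

**Last wrist-camera check:**
- **Posts:** Both stand in a row, tops at about 82.3 and 82.2 mm, which fits the strip height.
- **Row:** It spans about 0 to 47–48 mm behind the front stop, with the follower's front face right behind it. That puts the follower at roughly 0.037–0.038.
- **Gripper:** It was clear of everything.

**Forces:** The highest reading I took was about 17 N, when the first post touched the floor. I read forces only at the end of each move, so brief peaks in between were not seen.

**Doubts:** The posts sit about 1–2 mm off the channel's middle and turned by about 2.5° at most. Both are within the limits. The top and side cameras disagreed by up to about 4 mm on post positions, so I relied on the wrist camera and touch. I did not re-measure the bystanders at the end, but the arm was never close to them at low height.

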